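# Close and lock the refill panel of a fastener cabinet

## Robot

A 6-joint arm with a two-finger parallel gripper is mounted at the origin on the work surface. World frame = base frame: x ahead of the robot, y to its left, z up, the work surface at z = 0. Lengths are in mm, angles in rad, forces in N, time in s.
With the tool pointing down it reaches from about 300 to 1000 mm from the base axis. Payload 5.1 kg.
Tool frame: the origin (TCP) lies between the finger pads; the fingertips stand 19 mm ahead of it and the grasp point (between the pads) is the TCP; z points along the fingers, x is the direction in which the jaws open and shut, and the axes are right-handed (so a half turn about z gives the same grasp; the last joint's range is limited). The gripper opens to 95 mm and grips with 3 to 60 N. Pads are 20 mm wide; open, the fingers measure 119 mm over their backs; the gripper's body (75 mm by 180 mm) begins 59 mm behind the grasp point.
Start: joints at [-1.421, 0.124, 1.65, -0, 1.367, -0.083], TCP at [149.925, -632.461, 233.656] pointing down, gripper open.
Joint ranges: [-2.61, 2.61], [-1.02, 2.33], [0.03, 2.71], [-1.35, 4.49], [0.32, 2.68], [-2.91, 2.91]. Speed limits (rad/s): [2.57, 2.57, 3.14, 3.14, 3.14, 3.14].

## Interface

Orientations are given as a unit quaternion [x, y, z, w].
In Python, from rig import * gives the robot as it stands. The module is installed in compiled form; this text tells all that it offers. Calls block until the motion is done:
- reach(position, orientation): joint-space move of the TCP to a pose.
- movel(position, speed=150, rotation=None): straight line of the TCP; rotation=None keeps the orientation; speed is the mean speed in mm/s.
- set_joints(angles): joint-space move.
- grip(opening): finger opening in mm; the grip force is fixed at half the most; returns when the fingers have stopped.
- hold(seconds).
- solve_ik(position, orientation): joint angles nearest the present ones, or None.
- read_camera(name): name is "side" or "top" or "wrist"; returns (picture, depth): 480x640x3 uint8, blue, green, red; 480x640 float32, mm along the optical axis (not along the pixel's ray), 0 where there is no reading.
- get_calibration(name): a dict with "fov_y" (degrees; the focal length in pixels is half the picture's height over the tangent of half this angle, whatever the lens; pixels are square), "cx", "cy" (the principal point, pixels), "distortion" ([k1, k2, p1, p2, k3] as OpenCV has them; the pictures are not rectified), "xyz" and "rotation" of the camera in the world. Camera axes: x right, y down, z forward; pixel columns grow to the right and rows downward; lengths in mm; the calibration is good to about 2 mm. A picture is of the moment at which its call begins: read the wrist's pose just before it. get_calibration takes no time and is no camera call; for the wrist camera it gives the pose at the moment of the call.
A pose or a line that the arm cannot do raises PlanningError and nothing moves.
- job_done(): hands the job in, once; it reports no verdict.
Readings, each from a call of its own:
- current_time_s(): time.
- current_joint_positions(): joint angles.
- current_dq(): joint speeds.
- current_effort(): joint torques, N m.
- current_tcp_pos(): TCP position.
- current_eef_rot(): TCP orientation.
- current_ft_force(): force on the tool from outside, world axes, zero at the start.
- current_torque(): the same for the moment, N m.
- current_opening(): finger opening in mm.
Only numpy, scipy, OpenCV 4.12 (cv2) and the standard library are available. Lean on these libraries where they do the work, as an engineer would, in place of code of your own. Each camera call takes 0.05 s, during which the arm holds its last target.

## Task

Push the sliding panel on top of the low blue fastener cabinet fully home against its end stop with a fingertip, then set a fingertip in the slot of the chrome lever key and turn the key clockwise a quarter turn to its stop, so that the cam locks the panel. Nothing is picked up: the panel stays down in its guides, and the dust caps, gauge, rivnut tool, dish and jar stay where they are.

Things in the scene. Friction and masses are not known exactly. Their poses are not given: they have to be found in the camera images.
- cabinet: Low blue steel fastener cabinet, fixed on the ledge: 300 (its x) x 430 (y) x 100 mm high, with a flat top deck at z = 100. Origin: centre of its underside; x from the drawer fronts (robot side) to the back, y left, z up. On the deck two guide bars 12 mm high run along x: left x -145 to 95, y 97.5 to 107.5; right x -45 to 95, y -67.5 to -57.5 mm.
- panel: Loose aluminium panel 150 x 150 x 8 mm, 0.3 to 0.6 kg, flat on the deck between the guide bars (2.5 mm play each side), axes as the cabinet's. Origin: centre of its underside. Slides along the cabinet's x against a few newtons of friction. Home (touching the end stop) its origin is at cabinet x = 20, y = 20 mm; it starts 30 to 70 mm nearer the robot.
- panel_lip (a point): Middle of the robot-side face of the panel's upright lip, 23 mm above the deck. The lip stands along the panel's near edge: 100 mm long (along y), 6 mm thick, its top 38 mm above the deck. Its near face is flush with the panel's near edge; pushing it towards the cabinet's +x slides the panel home.
- end_stop (a point): Foot of the end stop's face, on the deck, at cabinet x = 95, y = 20 mm. The panel's far edge meets this 14 mm high bar when home. An opening in the deck (x 0 to 86, y -40 to 80 mm), holding loose fasteners, is then covered.
- lock_axis (a point): Point on the deck on the upright axis of the cam lock, at cabinet x = -70, y = -105, z = 100 mm, right of the panel's near end. The hub around it is 32 mm across and 40 mm high. The cam tongue, opposite the lever, is 72 mm long, 24 mm wide and sweeps 2 to 10 mm above the deck.
- key_slot (a point): Centre of the finger slot in the lever's end, level with its upper rim (26 mm above the deck), 72 mm from the lock axis. A rectangular through-hole 48 mm long along the lever and 40 mm wide across it; walls 6 mm thick, spanning 12 to 26 mm above the deck, bare deck below.
- slot_wall (a point): Centre of the long side wall of the slot that leads when the key turns clockwise (seen from above): a 48 x 6 x 14 mm bar, 23 mm across from the slot's centre line. A finger inside the slot pushes on it to lock; it is part of the lever.
- key (a joint): Turn of the lever key (rad), growing clockwise from above. 0: unlocked, lever along cabinet +x. 1.571, a hard stop: locked, lever along -y, tongue behind the panel's near edge with 3 mm to spare. Lever direction in cabinet x-y: (cos q, -sin q). Starts at 0 to 0.25; drag about 0.2 N m (3 N at the slot); no spring, stays where left. With the panel not home the tongue strikes it and the key jams.
- cap_a: Orange plastic dust cap, 36 mm across, 20 mm high, on the deck left of the panel near the front; origin at centre of underside. Leave it.
- cap_b: The same kind of dust cap, on the deck at the back right behind the lever. Leave it.
- pitch_gauge: Brass screw-pitch gauge, about 85 x 30 x 9 mm, on the deck left of the panel towards the back; origin at centre of underside. Leave it.
- rivnut_tool: Silver two-handled rivnut tool, 265 x 100 x 32 mm, lying on the ledge to the right of the cabinet; origin under its middle. Leave it.
- dish: White ceramic dish, 90 mm across, 28 mm high, on the ledge left of the cabinet; origin at centre of underside. Leave it.
- jar: Jar with a white cap, 60 mm across, 75 mm high, on the ledge left of the cabinet, behind the dish; origin at centre of underside. Leave it.
There are look-alikes about, which are no part of the job. What is shaped like the panel but black or brown is not meant.

How it is judged:
By the outcome, as a careful person would: the job done as asked, in the order asked, and still so for the second after the job is handed in, with the robot touching nothing.
It also fails if it takes over 45 s, if anything falls off the work surface, if the arm or the gripper's body presses on something with over 40 N, if the wrist force passes 120 N, or if a joint passes its speed limit or range.

## Working session

There is one attempt and no reset: what is moved stays moved. The work goes in short steps, each a Python script; the robot and the scene stay as the last script left them, time stands still between calls to the robot, and variables do not carry over. Pictures are saved under pics/ and viewed, and the job is handed in when it is done.

```bash
mkdir -p pics
python3 - <<'E'
from rig import *
import cv2, numpy as np
print(current_time_s(), current_tcp_pos(), current_eef_rot(), current_opening())
for n in ["side","top","wrist"]:
    c=get_calibration(n); print(n,c)
    p,d=read_camera(n); cv2.imwrite(f"pics/{n}0.png",p); np.save(f"pics/{n}0.npy",d); print((d>0).mean())
E
```

```text
0.0 [ 149.84658828 -631.8843022   232.3901595 ] [ 7.84443783e-01 -6.20199079e-01 -7.51528111e-04 -6.99416549e-04] 94.97599748129292
side {'fov_y': 49.629980074171016, 'cx': 323.887416449104, 'cy': 245.6382738527535, 'distortion': array([0.00441556, 0.        , 0.        , 0.        , 0.        ]), 'xyz': array([ 413.59721419, 1060.29196212,  930.18806058]), 'rotation': array([-0.05085225,  0.91098876, -0.40803894,  0.03190207])}
0.9960807291666667
top {'fov_y': 50.38236721912476, 'cx': 321.58046996016384, 'cy': 238.79943288905008, 'distortion': array([0.02948275, 0.        , 0.        , 0.        , 0.        ]), 'xyz': array([ 459.3138838 ,  153.10959021, 1379.57554403]), 'rotation': array([-0.6970777 ,  0.71655149, -0.01689627,  0.01873916])}
0.9960807291666667
wrist {'fov_y': 69.30996593957147, 'cx': 325.31510311334665, 'cy': 242.27011194081066, 'distortion': array([-0.01414762,  0.        ,  0.        ,  0.        ,  0.        ]), 'xyz': array([ 213.66561832, -615.67167419,  383.1400184 ]), 'rotation': array([ 0.77898339, -0.61593383, -0.07379406,  0.09145941])}
0.9429654947916667
```

View pics/top0.png

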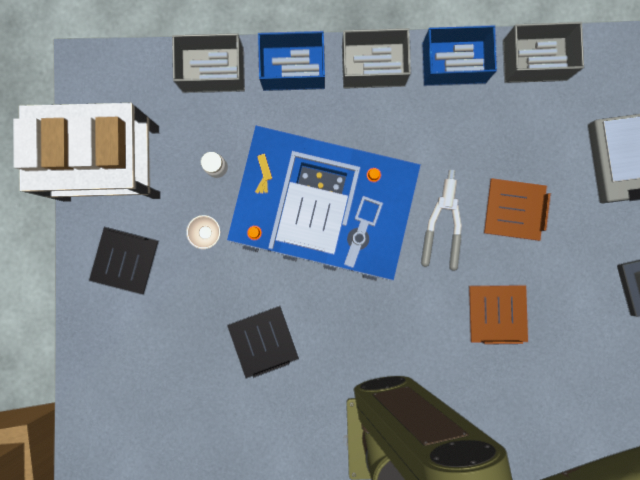

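View pics/side0.png

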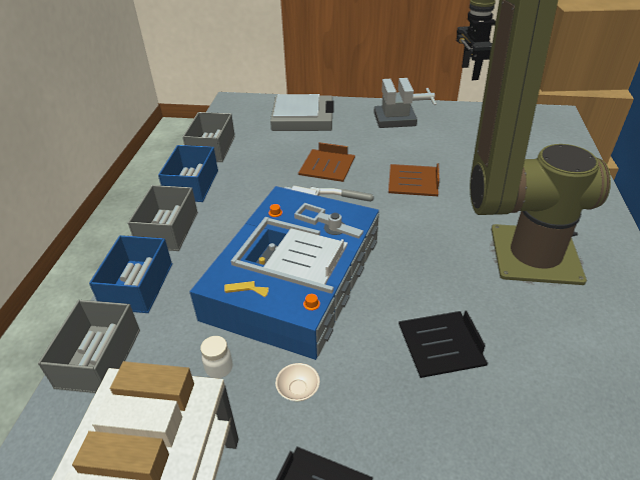

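The top view shows the only silver panel, on the blue cabinet, at about (312,218). Black look-alikes are at (124,260) and (262,342), and brown ones at (516,209) and (498,314); these don't match. The lever slot is at (369,210), the hub at (358,238) and the panel lip near (300,252). Next I'll measure the cabinet.

```bash
cat > h.py <<'E'
import numpy as np, cv2
from scipy.spatial.transform import Rotation as R
def K(c):
    f=240/np.tan(np.radians(c['fov_y']/2)); return np.array([[f,0,c['cx']],[0,f,c['cy']],[0,0,1.]])
def rays(c,uv):
    uv=np.asarray(uv,float).reshape(-1,1,2)
    n=cv2.undistortPoints(uv,K(c),np.array(c['distortion'])).reshape(-1,2)
    return np.c_[n,np.ones(len(n))]
def onplane(c,uv,z):
    r=R.from_quat(c['rotation']).apply(rays(c,uv)); o=np.array(c['xyz'])
    return o+r*((z-o[2])/r[:,2])[:,None]
def cloud(c,d):
    v,u=np.mgrid[:480,:640]; uv=np.stack([u.ravel(),v.ravel()],1)
    return (R.from_quat(c['rotation']).apply(rays(c,uv)*d.reshape(-1,1))+np.array(c['xyz'])).reshape(480,640,3)
def proj(c,P):
    r=R.from_quat(c['rotation']).inv(); 
    p=r.apply(np.atleast_2d(P)-np.array(c['xyz']))
    return cv2.projectPoints(p,np.zeros(3),np.zeros(3),K(c),np.array(c['distortion']))[0].reshape(-1,2)
E
python3 - <<'E'
from rig import *
from h import *
for n in ["top","side"]:
    c=get_calibration(n); p=cv2.imread(f"pics/{n}0.png"); d=np.load(f"pics/{n}0.npy")
    X=cloud(c,d); hsv=cv2.cvtColor(p,cv2.COLOR_BGR2HSV)
    m=((hsv[...,0]>100)&(hsv[...,0]<120)&(hsv[...,1]>150)&(X[...,2]>92)&(X[...,2]<108)&(X[...,0]>300)&(X[...,0]<800)&(abs(X[...,1])<420)).astype(np.uint8)
    nn,l,s,ce=cv2.connectedComponentsWithStats(m); k=1+s[1:,4].argmax(); 
    cs,_=cv2.findContours((l==k).astype(np.uint8),cv2.RETR_EXTERNAL,cv2.CHAIN_APPROX_NONE)
    ct=max(cs,key=cv2.contourArea).reshape(-1,2)
    print(n,'deck z',np.median(X[l==k][:,2]))
    W=onplane(c,ct,100)[:,:2].astype(np.float32)
    rc=cv2.minAreaRect(W); print(rc); print(cv2.boxPoints(rc))
    print(proj(c,np.c_[cv2.boxPoints(rc),np.full(4,100)]))
p=cv2.imread("pics/top0.png")[115:285,220:430]
cv2.imwrite("pics/topc.png",cv2.resize(p,None,fx=3.5,fy=3.5,interpolation=cv2.INTER_CUBIC))
E
```

```text
top deck z 99.14230152022128
((616.8656005859375, 147.7342529296875), (428.1464538574219, 298.059326171875), 74.91019439697266)
[[417.2444   -20.160202]
 [705.0263   -97.75481 ]
 [816.4868   315.62872 ]
 [528.7049   393.22333 ]]
[[393.0717358  279.48584776]
 [419.94658591 164.37689084]
 [255.306608   125.34094822]
 [226.87155131 239.50157093]]
side deck z 99.51467139968895
((614.5350341796875, 153.21405029296875), (436.5133972167969, 299.40234375), 74.68438720703125)
[[412.50104  -17.749924]
 [701.2702   -96.83282 ]
 [816.56903  324.17804 ]
 [527.79987  403.26093 ]]
[[378.81440663 209.67340839]
 [275.32123997 186.00457956]
 [187.39841004 293.97583164]
 [313.20759657 333.38016895]]
```

View pics/topc.png

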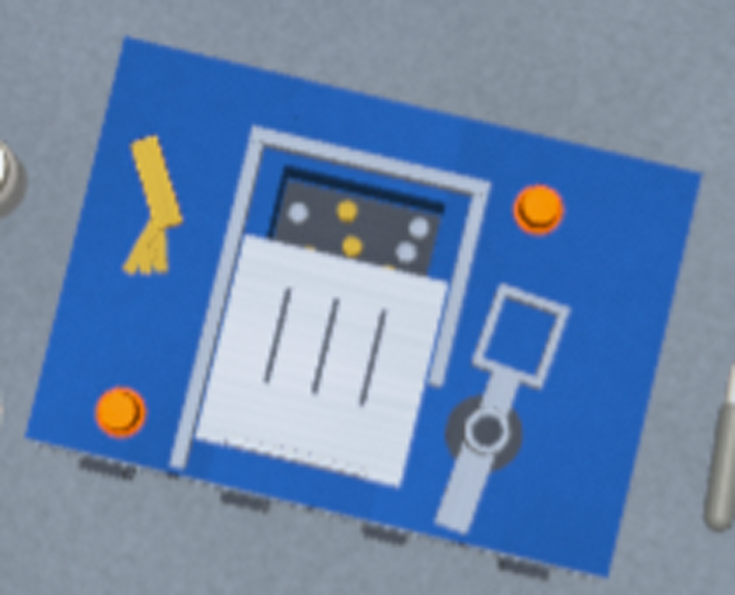

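The enlarged crop confirms it. The white/silver panel with a lip sits between the guides (centre ~320,360 in the crop). Its gap to the end stop is open, with the fasteners showing. The key slot is at (522,336) and the hub at (487,430). I'll take a closer wrist view to refine the cabinet pose and check IK.

```bash
cat >> h.py <<'E'
class Cab:
    def __init__(s,x,y,yaw): s.o=np.array([x,y,0.]); s.yaw=yaw; s.R=R.from_euler('z',yaw)
    def w(s,p): return s.R.apply(p)+s.o
    def inv(s,p): return s.R.inv().apply(np.asarray(p)-s.o)
    def quat(s,a=0):  # tool down, tool x = cabinet -y rotated clockwise by a
        xd=np.array([-np.sin(a),-np.cos(a),0])  # -y turned clockwise -> -x
        zd=np.array([0,0,-1.]); yd=np.cross(zd,xd)
        return (s.R*R.from_matrix(np.c_[xd,yd,zd])).as_quat()
cab=Cab(616.5,148.5,-0.2635)
E
python3 - <<'E'
from rig import *
from h import *
for P,a in [((-150,-20,350),0),((-110,20,131),0),((0,-120,200),0),((0,-120,135),0),((-70,-177,135),0),((-70,-177,135),1.571),((-70,-177,135),.8)]:
    print(P,a,solve_ik(cab.w(P),cab.quat(a)))
reach(cab.w((-150,-20,350)),cab.quat(0))
c=get_calibration("wrist"); p,d=read_camera("wrist"); cv2.imwrite("pics/w1.png",p); np.savez("pics/w1.npz",d=d,**{k:np.array(v) for k,v in c.items()})
print(c['xyz'],current_tcp_pos(),current_time_s())
E
```

```text
(-150, -20, 350) 0 [ 2.37882833e-01 -2.69663396e-01  1.83016235e+00 -4.44089210e-16
  1.58109370e+00  2.07217916e+00]
(-110, 20, 131) 0 [ 2.66797225e-01 -5.11419342e-03  1.96431102e+00 -4.44089210e-16
  1.18239582e+00  2.10109355e+00]
(0, -120, 200) 0 [-3.58543873e-02  7.57483942e-03  1.82981431e+00 -4.44089210e-16
  1.30420350e+00  1.79844194e+00]
(0, -120, 135) 0 [-3.58543873e-02  6.61327063e-02  1.88404661e+00 -4.44089210e-16
  1.19141334e+00  1.79844194e+00]
(-70, -177, 135) 0 [-1.15069333e-01 -1.21798620e-01  2.06771618e+00 -4.44089210e-16
  1.19567509e+00  1.71922699e+00]
(-70, -177, 135) 1.571 None
(-70, -177, 135) 0.8 [-1.15069333e-01 -1.21798620e-01  2.06771618e+00 -4.44089210e-16
  1.19567509e+00  2.51922699e+00]
[529.98585382 152.30516347 500.43996275] [466.69308419 167.81020734 349.84055942] 3.25
```

View pics/w1.png

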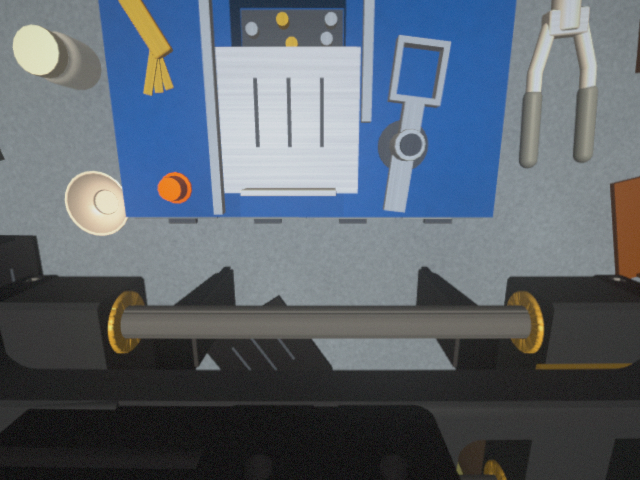

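The wrist view shows the front deck edge from (128,217) to (493,217), the panel lip at (289,191), the hub at (409,145) and the slot at (420,70). I'll measure from these.

Run:
```python
from h import *
z=np.load("pics/w1.npz"); c={k:z[k] for k in z.files if k!='d'}; c['fov_y']=float(c['fov_y']);c['cx']=float(c['cx']);c['cy']=float(c['cy'])
d=z['d']; p=cv2.imread("pics/w1.png"); X=cloud(c,d); hsv=cv2.cvtColor(p,cv2.COLOR_BGR2HSV)
blue=((hsv[...,0]>100)&(hsv[...,0]<125)&(hsv[...,1]>150))
m=blue&(X[...,2]>90)&(X[...,2]<110)
print('deck z',np.median(X[m][:,2]))
# edge points
L=[];Rr=[];F=[]
for v in range(10,205,5):
    u=np.where(m[v])[0]; L.append((u.min()-.5,v)); Rr.append((u.max()+.5,v))
for u in range(235,480,5):
    if 372<u<420 : continue
    F.append((u,np.where(m[:235,u])[0].max()+.5))
def line(P):
    W=onplane(c,P,100)[:,:2]; vx,vy,x,y=cv2.fitLine(W.astype(np.float32),cv2.DIST_HUBER,0,.01,.01).ravel(); r=np.abs((W-[x,y])@[-vy,vx]); return np.array([x,y]),np.array([vx,vy]),r.max()
out={}
for n,P in (('L',L),('R',Rr),('F',F)):
    o,v,r=line(P); 
    if n!='F' and v[0]<0: v=-v
    if n=='F' and v[1]<0: v=-v
    out[n]=(o,v); ang=np.arctan2(v[1],v[0])-(np.pi/2 if n=='F' else 0); print(n,o,'yaw',ang,r)
def isect(a,b):
    t=np.linalg.solve(np.c_[a[1],-b[1]],b[0]-a[0]); return a[0]+t[0]*a[1]
A=isect(out['L'],out['F']);B=isect(out['R'],out['F']); print('FL',A,'FR',B,np.linalg.norm(A-B))
yv=(A-B)/np.linalg.norm(A-B); yaw=np.arctan2(yv[1],yv[0])-np.pi/2; xv=np.array([yv[1],-yv[0]])
ctr=(A+B)/2+150*xv; print('centre',ctr,'yaw',yaw)
C=Cab(*ctr,yaw)
def rep(name,mask,zz):
    cs,_=cv2.findContours(mask.astype(np.uint8),cv2.RETR_EXTERNAL,cv2.CHAIN_APPROX_NONE); ct=max(cs,key=cv2.contourArea).reshape(-1,2)
    W=C.inv(onplane(c,ct,zz))[:,:2].astype(np.float32); rc=cv2.minAreaRect(W); print(name,rc, W.min(0),W.max(0))
Xc=C.inv(X.reshape(-1,3)).reshape(X.shape)
x,y,h=Xc[...,0],Xc[...,1],Xc[...,2]
rep('slot',(h>117)&(h<132)&~blue&(y<-80)&(x>-45)&(x<40)&(y>-175),126)
rep('hub',(h>135)&(h<146)&(y<-80)&(y>-140)&(x<-30),140)
rep('lip',(h>131)&(h<146)&(y>-50)&(y<90)&(x<-30),138)
mm=(h>103)&(h<113)&~blue&(y>-57)&(y<97)&(x<90)&(hsv[...,1]<60)
rep('panel',mm,108)
for n in ('slot',): pass
np.save('pics/cab.npy',[*ctr,yaw])
cv2.imwrite('pics/w1c.png',cv2.resize(p[:230,90:530],None,fx=1.8,fy=1.8))
```

```text
deck z 99.54378260455084
L [644.79504 362.6699 ] yaw -0.26487437 0.789503568258206
R [532.63873  -50.147793] yaw -0.2652016 0.6490188645660963
F [468.83643 172.33662] yaw -0.26454604 1.1731264663037415
FL [528.91187 394.10294] FR [417.06946  -18.759293] 427.74286
centre [617.77234 148.45114] yaw -0.26454604
slot ((-8.200885772705078, -111.32257080078125), (53.606632232666016, 76.35187530517578), 83.78348541259766) [ -45.003666 -141.61577 ] [ 31.988058 -83.45031 ]
hub ((-71.6742172241211, -103.70631408691406), (28.582855224609375, 29.162212371826172), 45.917476654052734) [ -85.88599 -118.15571] [-56.872284 -88.89867 ]
lip ((-119.78038787841797, 20.17412757873535), (98.8132095336914, 5.179575443267822), 89.9651107788086) [-122.38489   -29.230902] [-117.16066   69.58167]
panel ((-47.81462097167969, 20.47187042236328), (150.6175537109375, 148.59188842773438), 89.89401245117188) [-122.05871  -54.96376] [26.61819 95.88515]
```

Everything agrees with the stated dimensions to about 2 mm. The panel is at x≈-48, so it has about 68 mm to travel. The key is at q≈0.11. Now I'll push the panel.

```bash
sed -i 's/^cab=.*/cab=Cab(617.8,148.5,-0.2646)/' h.py
python3 - <<'E'
from rig import *
from h import *
grip(0); print(current_opening())
q=cab.quat(0)
reach(cab.w((-152,20,200)),q)
movel(cab.w((-152,20,129)),120)
f=lambda: np.round(cab.R.inv().apply(current_ft_force()),1)
print('pre',f(),cab.inv(current_tcp_pos()).round(1))
movel(cab.w((-136,20,129)),80)
movel(cab.w((-75,20,129)),50); print(f(),cab.inv(current_tcp_pos()).round(1))
for x in np.arange(-73,-56,1.5):
    movel(cab.w((x,20,129)),30); F=f(); print(x,F,cab.inv(current_tcp_pos()).round(1))
    if F[0]<-15: break
print(current_time_s())
E
```

```text
0.5426129319596293
pre [-0.1 -0.3  0.7] [-151.2   20.4  130.2]
[-0.2 -0.7  0.7] [-74.7  19.9 128.9]
-73.0 [-2.2 -0.5  0.8] [-73.  20. 129.]
-71.5 [-2.8 -0.2  0.8] [-71.4  20.  129. ]
-70.0 [-3.   0.1  0.7] [-69.8  20.  129. ]
-68.5 [-2.5 -0.1 -0.1] [-68.3  20.  129. ]
-67.0 [-7.2 -0.2  2.7] [-68.  20. 129.]
-65.5 [-13.1  -0.4   6.5] [-68.  20. 129.]
-64.0 [-17.6  -1.    9.7] [-68.  20. 129.]
9.6417
```

The panel hit a firm stop: the force rose from 3 N to 18 N with no further motion. I'll back off and check.

Run:
```python
from rig import *
from h import *
movel(cab.w((-100,20,129)),120)
movel(cab.w((-100,20,190)),200)
reach(cab.w((-110,-60,330)),cab.quat(0))
c=get_calibration("wrist"); p,d=read_camera("wrist"); cv2.imwrite("pics/w2.png",p)
X=cab.inv(cloud(c,d).reshape(-1,3)).reshape(480,640,3); x,y,h=X[...,0],X[...,1],X[...,2]
hsv=cv2.cvtColor(p,cv2.COLOR_BGR2HSV); blue=((hsv[...,0]>100)&(hsv[...,0]<125)&(hsv[...,1]>150))
def rep(name,mask,zz):
    cs,_=cv2.findContours(mask.astype(np.uint8),cv2.RETR_EXTERNAL,cv2.CHAIN_APPROX_NONE); ct=max(cs,key=cv2.contourArea).reshape(-1,2)
    W=cab.inv(onplane(c,ct,zz))[:,:2].astype(np.float32); rc=cv2.minAreaRect(W); print(name,np.round(rc[0],1),np.round(rc[1],1),round(rc[2],1))
rep('slot',(h>117)&(h<132)&~blue&(y<-70)&(x>-27)&(x<50)&(y>-175),126)
rep('hub',(h>135)&(h<146)&(y<-80)&(y>-140)&(x<-30),140)
rep('lip',(h>131)&(h<146)&(y>-50)&(y<90)&(x<-10),138)
rep('panel',(h>103)&(h<110)&~blue&(y>-57)&(y<97)&(x<94)&(hsv[...,1]<60),108)
print(current_time_s())
```

```text
slot [   0.4 -113.2] [52.6 59.7] 83.4
hub [ -71.  -105.3] [28.8 27.8] 17.2
lip [-53.4  19.5] [100.    5.7] 89.9
panel [19.1 20.8] [153.9 150.8] 89.8
11.2917
```

View pics/w2.png

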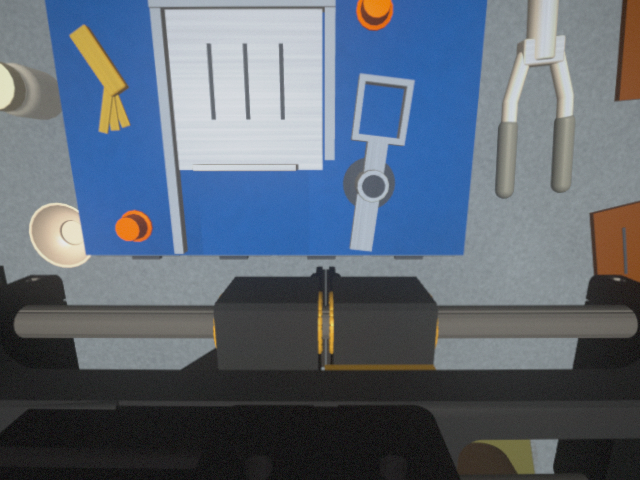

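The panel is home: centre (19.1, 20.8) against (20, 20), with its far edge against the stop bar. The lever is at q≈0.115 with the slot centre at (0.4,-113), pixel (383,108). Next is turning the key.

```bash
cat >> h.py <<'E'
AX=np.array([-71,-105.])
def kp(q,s,z,r=72):
    u=np.array([np.cos(q),-np.sin(q)]); t=np.array([-np.sin(q),-np.cos(q)])
    return cab.w((*(AX+r*u+s*t),z))
E
python3 - <<'E'
from rig import *
from h import *
q=0.115
def rot(q): return cab.quat(q-np.pi/2)
def tf(q):
    F=cab.R.inv().apply(current_ft_force()); return F[:2]@[-np.sin(q),-np.cos(q)], F
reach(kp(q,0,200),rot(q))
movel(kp(q,0,150),150)
print(cab.inv(current_tcp_pos()).round(1)); f0=tf(q)[1].round(1)
movel(kp(q,0,127),50); print('in',f0,tf(q)[1].round(1),cab.inv(current_tcp_pos()).round(1))
movel(kp(q,8,127),40); print(tf(q)[1].round(1))
for qq in np.append(np.arange(0.2,1.5,0.1),np.arange(1.5,1.68,0.02)):
    movel(kp(qq,8,127),60 if qq<1.49 else 30,rot(qq)); t,F=tf(qq)
    P=cab.inv(current_tcp_pos()); print(round(qq,2),round(t,1),F.round(1),P.round(1))
    if t<-12: break
print(current_time_s())
E
```

```text
[   0.4 -113.1  150. ]
in [-0.4 -0.   0.4] [ 0.3  1.2 -0.3] [   0.4 -113.3  126.7]
[ 1.   0.2 -0.5]
0.2 0.2 [ 0.1 -0.2  0. ] [  -2.  -127.3  127.1]
0.3 -0.6 [0.6 0.4 0.6] [  -4.6 -133.9  127.1]
0.4 0.3 [-0.3 -0.2  1.2] [  -7.9 -140.4  127. ]
0.5 -0.4 [-0.   0.4  0.2] [ -11.7 -146.6  126.9]
0.6 -0.2 [-0.   0.2  0.2] [ -16.2 -152.3  127. ]
0.7 0.0 [-0.  -0.  -0.4] [ -21.2 -157.5  126.9]
0.8 -0.1 [ 0.2 -0.   0.4] [ -26.7 -162.2  126.9]
0.9 0.6 [-0.5 -0.4 -0.2] [ -32.6 -166.4  126.9]
1.0 -0.0 [ 0.2 -0.2  0.6] [ -38.9 -169.9  126.9]
1.1 0.1 [-0.2  0.1  0.3] [ -45.6 -172.8  126.9]
1.2 -0.0 [-0.2  0.7  0.8] [ -52.5 -175.   126.9]
1.3 -1.2 [1.1 0.4 0.4] [ -59.5 -176.5  127. ]
1.4 -0.2 [0.2 0.  0.3] [ -66.7 -177.3  126.9]
1.5 -1.3 [ 1.3 -0.3  0.4] [ -73.7 -177.3  127. ]
1.52 -3.3 [ 3.3 -0.2 -1.6] [ -75.1 -177.3  127. ]
1.54 -1.7 [ 1.7  0.2 -0.7] [ -76.7 -177.2  127. ]
1.56 -1.3 [ 1.3  0.2 -0.9] [ -78.3 -177.1  127. ]
1.58 -2.0 [ 2.   0.7 -0.5] [ -79.7 -176.9  127. ]
1.6 -5.7 [ 5.7 -1.3 -2.8] [ -79.8 -177.1  127.1]
1.62 -11.9 [11.9 -2.1 -6.7] [ -79.9 -177.2  127.3]
1.64 -16.3 [ 16.   -4.7 -10.1] [ -80.  -177.4  127.4]
19.7583
```

The key also met a firm stop near q≈1.57. I'll back the finger off inside the slot, lift out and look.

Run:
```python
from rig import *
from h import *
movel(cab.w((-71,-177,127)),30); print(current_ft_force().round(1))
movel(cab.w((-71,-177,210)),100)
reach(cab.w((-150,-80,350)),cab.quat(0))
hold(0.3)
c=get_calibration("wrist"); p,d=read_camera("wrist"); cv2.imwrite("pics/w3.png",p)
X=cab.inv(cloud(c,d).reshape(-1,3)).reshape(480,640,3); x,y,h=X[...,0],X[...,1],X[...,2]
hsv=cv2.cvtColor(p,cv2.COLOR_BGR2HSV); blue=((hsv[...,0]>100)&(hsv[...,0]<125)&(hsv[...,1]>150))
def rep(name,mask,zz):
    cs,_=cv2.findContours(mask.astype(np.uint8),cv2.RETR_EXTERNAL,cv2.CHAIN_APPROX_NONE); ct=max(cs,key=cv2.contourArea).reshape(-1,2)
    W=cab.inv(onplane(c,ct,zz))[:,:2].astype(np.float32); rc=cv2.minAreaRect(W); print(name,np.round(rc[0],1),np.round(rc[1],1),round(rc[2],1))
rep('slot',(h>117)&(h<132)&~blue&(y<-146)&(x>-110)&(x<-30)&(y>-220),126)
rep('hub',(h>135)&(h<146)&(y<-80)&(y>-140)&(x<-30),140)
rep('lip',(h>131)&(h<146)&(y>-50)&(y<90)&(x<-10),138)
rep('panel',(h>103)&(h<110)&~blue&(y>-57)&(y<97)&(x<94)&(x>-58)&(hsv[...,1]<60),108)
p,d=read_camera("top"); cv2.imwrite("pics/top3.png",p)
print(current_time_s(),current_ft_force().round(1))
```

```text
[ 0.3 -0.5 -0.1]
slot [ -71.2 -176.5] [51.1 61.6] 0.1
hub [ -71.5 -104.7] [28.6 29. ] 16.8
lip [-54.1  19.4] [99.7  5.7] 89.8
panel [ 6.2 21. ] [153.1 127.7] 89.9
22.5 [-0.2 -0.2 -0.8]
```

View pics/w3.png

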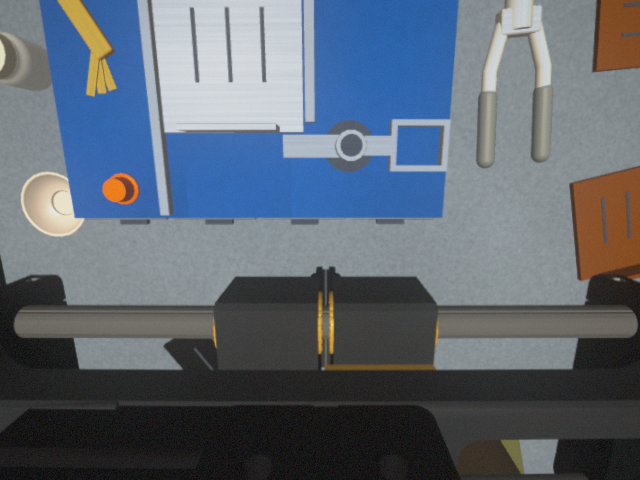

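View pics/top3.png

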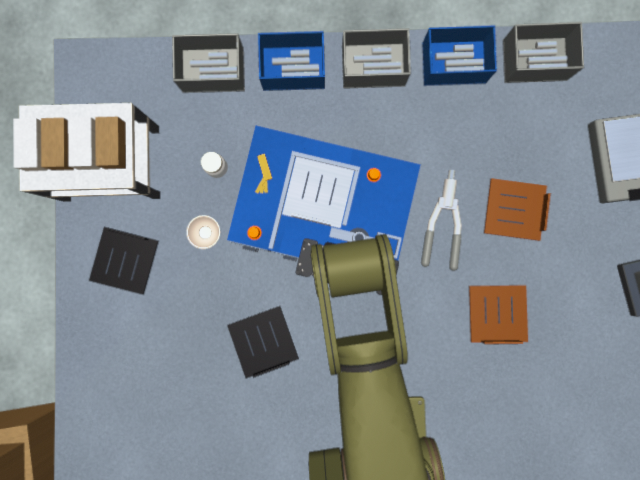

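The wrist view shows the lever along cabinet -y, with the slot at (419,146). The tongue at (297,146) is behind the panel's near edge. In the top view the opening is fully covered, and the caps, gauge, tool, dish and jar haven't moved.

```bash
python3 -c "
from rig import *
job_done(); print(current_time_s())"
```

```text
the job is handed in; nothing more can be done
the job is handed in; nothing more can be done
```

The panel is pushed fully home and the key is turned to its locked stop. I handed the job in at about 22.5 s.

- **Panel:** I pushed the lip with closed fingertips until the panel met a firm stop. The force rose from about 3 N to 18 N with no further motion. The camera then put the panel centre at (19, 21) mm in the cabinet frame, against a nominal (20, 20).
- **Key:** I swept the key clockwise from about 0.11 rad with a fingertip in the slot, until it met its hard stop at about 16 N. I then backed the finger off inside the slot and lifted it clear. The camera shows the lever within about 0.1° of cabinet -y, with the tongue behind the panel's near edge.
- **Surroundings:** the caps, gauge, rivnut tool, dish and jar look unmoved by eye in the last top and wrist pictures. The wrist force was near zero and the arm was clear of everything.

**Disagreements in the checks:**
- **Panel contact:** it came about 3 mm earlier than predicted, which I put down to the finger's thickness and the cabinet pose error.
- **Panel centre:** the last automatic reading (x = 6) is not valid, because the panel was cut off at the edge of that picture. The lip position, within 1 mm of the earlier reading, and the top view both still show the panel home.

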